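# Pop an empty pod and trap it on the chute

### The job

Press the button of the white pod dispenser with one finger so that it pops out an empty steel pod, and trap the pod with the other finger, standing in the open chute, before it slides off the chute's end. Finish while still holding the pod there with the finger, standing still on the chute, ready for filling (the button may be down or up by then). Only touch the pod, never pinch or lift it, and leave the spatula, tumbler and davara alone.

Things in the scene. Friction and masses are not known exactly. Their poses are not given: they have to be found in the camera images.
- dispenser: Fixed white plastic pod dispenser, 141 x 240 mm. Origin: centre of underside; z up, +y the way pods slide. On its -x side a deck (x -70 to +12 mm, 68 mm up) with the button; on its +x side (centre line x +40) the hooded pod seat (y -120 to -40, roof 129 mm up) under a clear tube (56 mm wide at x +40, y -76, top 175 mm up), then the open chute to y +120.
- button (a joint): Travel of the round push button, m: 0 up, 0.010 fully in. Moves straight down on a spring (1.4 N to start, 4.9 N fully in) and returns when let go. It drives a kicker in the hood, 3.2 mm per mm: at about 8 mm the pod tips off its level seat and slides down the chute by itself in a fraction of a second. There is only one pod to eject.
- button_top (a point): Centre of the button's round top (36 mm wide) at dispenser x -35, y +45 mm; 84 mm above the counter when up, 74 mm fully in. Right beside it, 75 mm away on the chute's centre line (x +40, y +45), the chute floor is 60 mm above the counter: with level fingertips, one on the button, the other stands 24 mm above the floor at first touch and 14 mm with the button fully in.
- chute: Trough with grey floor and white sides, open above and at its lower end, slick, sloping 15 degrees. Origin: middle of its floor at the upper edge (dispenser x +40, y -47 mm, 85 mm above the counter, 7 mm inside the hood); +y downhill along the floor, +z out of the floor, x across. 173 mm long, 50 mm wide inside; side walls 3 mm thick, 12 mm above the floor.
- chute_end (a point): Middle of the chute floor at its open lower end, 40 mm above the counter. A pod that gets here falls off.
- pod: Empty steel pod, an upright open cup 28 mm tall, 38 mm across the foot, 44 mm across the rim (top 8 mm), about 30 g, polished and slippery. Origin: centre of its underside. It starts standing under the hood at x = +40, y = -70 mm of the dispenser, 85 mm above the counter.
- spatula: Wooden dosa spatula lying on the counter along its x, 275 mm long, 10 mm thick. Origin: underside, near its middle. Leave alone.
- davara: Wide low steel saucer-cup (davara), 100 mm across, 40 mm tall, standing on the counter. Origin: centre of its underside. Leave alone.
- tumbler: Steel tumbler 92 mm tall, 70 mm across the rim, standing in the davara. Origin: centre of its underside. Leave alone.

How it is judged:
By the outcome, as a careful person would: the job done as asked, in the order asked, and still so for the second after the job is handed in, while the arm keeps its last pose, push and grip.
It also fails if it takes over 27 s, if anything falls off the work surface, if the arm or the gripper's body presses on something with over 40 N, if the wrist force passes 120 N, or if a joint passes its speed limit or range.

### The arm

A 6-joint arm with a two-finger parallel gripper is mounted at the origin on the work surface. World frame = base frame: x ahead of the robot, y to its left, z up, the work surface at z = 0. Lengths are in m, angles in rad, forces in N, time in s.
With the tool pointing down it reaches from about 0.3 to 0.775 m from the base axis. Payload 14.6 kg.
Tool frame: the origin (TCP) lies at the centre of the arm's flange, where the gripper is bolted on; the fingertips stand 199 mm ahead of it and the grasp point (between the pads) lies 180 mm ahead of it; z points along the fingers, y is the line along which they close (so a half turn about z gives the same grasp; the last joint's range is limited). The gripper opens to 94 mm and grips with 3 to 60 N. Pads are 16 mm wide; open, the fingers measure 119 mm over their backs; the gripper's body (75 mm by 177 mm) begins 78 mm behind the grasp point.
Start: joints at [1.097, 0.3, 1.521, -0, 1.321, -0.067], TCP at [0.218, 0.505, 0.405] pointing down, gripper open.
Joint ranges: [-3.03, 3.03], [-0.79, 2.21], [0.23, 2.52], [-1.04, 4.18], [0, 3.07], [-2.55, 2.55]. Speed limits (rad/s): [2.22, 2.22, 2.57, 3.14, 3.14, 3.14].

### API

Orientations are given as [roll, pitch, yaw] about the fixed x, y, z axes, in that order (R = Rz(yaw) Ry(pitch) Rx(roll)).
In Python, from station import ctrl gives the robot as it stands. The module is installed in compiled form; this text tells all that it offers.
- The arm moves only by the tool servo_tool, never from a script. Its argument "motion" is a list of rows, each a list of 5 numbers: the closure, from 0 (fully open) to 1 (shut), then the shift along the world's x, y, z in cm, then the turn about the world's z in degrees. A call has 1 to 20 rows; each row is the pose to reach, as a shift and turn from the pose commanded when the call began; what a row does not reach only later rows make up. A row lasts 1/8 s, in which the tool goes at most 62.5 mm and 10.7 degrees, less where a joint would pass 70% of its speed; a pose out of reach is approached as far as the arm can. A call with a gripper value outside its range is refused whole. The fingers move at their own pace and stop on an object; "squeeze" is the grip in N (left out, the last holds). Time passes only in rows, so rows that repeat a pose let the fingers close. It gives the time, the measured TCP pose, the force, the opening and the grip force at its end, in the units of the state.
- ctrl.get_obs(): the state, without advancing time (a new reading comes with each control period).
- ctrl.camera(name): name is "scene" or "side" or "wrist"; returns a dict with "image" (420x560x3 uint8, red, green, blue), "fx", "fy", "cx", "cy" (pixels), "camera_from_world" (4x4, takes a point from world to camera coordinates); the wrist camera has in their place "hand_eye" (4x4, takes a point from camera to tool coordinates, whose origin is the TCP and whose axes are the flange's). Camera axes: x right, y up, looking along -z (the intrinsics and any distortion apply to the point x, -y, -z); pixel columns grow to the right and rows downward; lengths in m; the calibration is good to about 2 mm. A picture is of the moment at which its call begins: read the wrist's pose just before it. There is no depth.
- ctrl.hand_in(): hands the job in; it is judged then, once.
The state is a dict: "time_s": time; "qpos": joint angles; "joint_vel": joint speeds; "tau": joint torques, N m; "ee_pos": TCP position; "eef_rot": TCP orientation; "force": force on the tool from outside, world axes, zero at the start; "moment": the same for the moment, N m; "grip_width": finger opening in m; "grip_force": force on a finger pad.
Only numpy, scipy, OpenCV 4.12 (cv2) and the standard library are available. Lean on these libraries where they do the work, as an engineer would, in place of code of your own. Each camera call takes 0.05 s, during which the arm holds its last target. There are 200 camera calls.

## Working session

There is one attempt and no reset: what is moved stays moved. The work goes in short steps, Python scripts to look and compute and a tool call to move; the robot and the scene stay as the last step left them, time stands still between calls to the robot, and variables do not carry over. Pictures are saved under pics/ and viewed, at most 10 in all, crops included, and the job is handed in when it is done.

Besides the shell and the picture viewer there is one more tool, called after ">>>" by a JSON object that holds its "op" and its "data", one argument or row to a line. servo_tool: Moves the arm, as the interface text tells. Its arguments: {"type":"object","properties":{"motion":{"type":"array","items":{"type":"array","items":{"type":"number"}}},"squeeze":{"type":"number"}},"required":["motion"]}

```bash
mkdir -p pics; python3 - <<'E'
from station import ctrl
import cv2,numpy as np,pickle
o=ctrl.get_obs();print(o)
d={}
for n in("scene","side","wrist"):
    c=ctrl.camera(n);d[n]=c
    print(n,c["fx"],c["fy"],c["cx"],c["cy"],{k:v for k,v in c.items() if k not in("image","fx","fy","cx","cy")})
    cv2.imwrite(f"pics/{n}0.png",c["image"][:,:,::-1])
pickle.dump((o,d),open("d0.pkl","wb"))
a=np.hstack([cv2.resize(d[n]["image"],(400,300)) for n in("side","wrist")])
cv2.imwrite("pics/both0.png",a[:,:,::-1])
E
```

```text
{'time_s': 0.0, 'qpos': array([ 1.09739645e+00,  3.00422733e-01,  1.52156260e+00, -1.04014420e-05,
        1.32072512e+00, -6.65947148e-02]), 'joint_vel': array([-0.00035537,  0.00110017, -0.00124742,  0.00116795, -0.00109463,
        0.00011746]), 'tau': array([ 1.12009740e-03, -5.31801260e+01, -3.52730262e+01,  7.08900648e-02,
        2.44285783e-02, -1.34037778e-04]), 'ee_pos': array([0.21760523, 0.50507897, 0.40412056]), 'eef_rot': array([-3.14047666e+00, -6.43318971e-05,  2.73479003e+00]), 'force': array([ 0.30846142, -0.19908891, -0.30311423]), 'moment': array([-0.00615591,  0.01443377,  0.01185808]), 'grip_force': 0.0, 'grip_width': 0.09419042755305951}
scene 445.7651466192571 445.7651466192571 279.2501621370672 212.45308823700987 {'camera_from_world': array([[ 0.3312199 ,  0.94347468,  0.01220299, -0.1957751 ],
       [-0.81661127,  0.28015571,  0.5046373 ,  0.3970204 ],
       [ 0.47269378, -0.17711102,  0.8632452 , -1.44770639],
       [ 0.        ,  0.        ,  0.        ,  1.        ]])}
side 393.3965819051377 393.3965819051377 277.74041303632566 209.24575188121918 {'camera_from_world': array([[-0.99458757, -0.10361134,  0.00776305,  0.55890609],
       [ 0.0604936 , -0.51670349,  0.85402461, -0.10333209],
       [-0.08447544,  0.84987187,  0.52017468, -0.89776727],
       [ 0.        ,  0.        ,  0.        ,  1.        ]])}
wrist 300.16366756805405 300.16366756805405 277.2698278879195 210.64340325674047 {'hand_eye': array([[-8.02699747e-04,  9.64599445e-01,  2.63718157e-01,
         7.71635606e-02],
       [ 9.99999324e-01,  9.96216973e-04, -6.00076752e-04,
         2.19488982e-04],
       [-8.41554206e-04,  2.63717497e-01, -9.64599592e-01,
         2.04225167e-02],
       [ 0.00000000e+00,  0.00000000e+00,  0.00000000e+00,
         1.00000000e+00]])}
```

View pics/scene0.png

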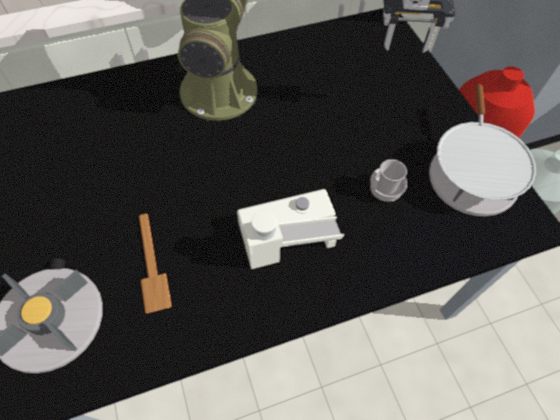

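View pics/both0.png

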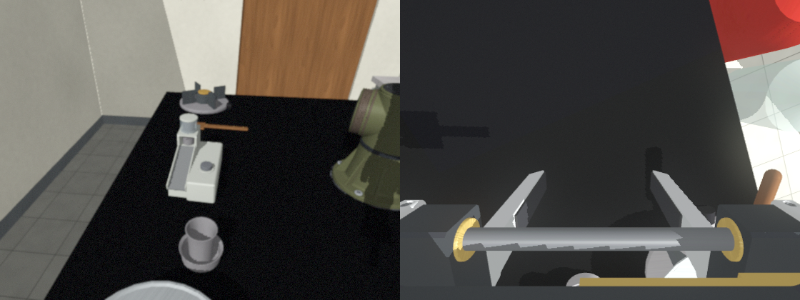

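The scene view shows the dispenser near (290,228), with the button at about (302,204), the tube at (264,222) and the chute end at (338,238). The tumbler and davara are at (390,180), and the spatula is at (152,265). In the side view (400x300 copy) the button is at about (207,166) and the tube at (188,118).

```bash
cat > h.py <<'E'
import numpy as np
def ray(c,u,v,T=None):
    T=c["camera_from_world"] if T is None else np.linalg.inv(T)
    d=np.array([(u-c["cx"])/c["fx"],-(v-c["cy"])/c["fy"],-1.]);R=T[:3,:3]
    return -R.T@T[:3,3],R.T@d
def onz(c,u,v,z,T=None):
    o,d=ray(c,u,v,T);return o+d*(z-o[2])/d[2]
def tri(c1,p1,c2,p2):
    (o1,d1),(o2,d2)=ray(c1,*p1),ray(c2,*p2)
    s,_,_,_=np.linalg.lstsq(np.c_[d1,-d2],o2-o1,rcond=None)
    a,b=o1+s[0]*d1,o2+s[1]*d2;return (a+b)/2,np.linalg.norm(a-b)
E
python3 - <<'E'
import pickle,cv2
o,d=pickle.load(open("d0.pkl","rb"))
a=d["scene"]["image"][170:280,220:360];b=d["side"]["image"][140:290,220:330]
cv2.imwrite("pics/crop.png",cv2.hconcat([cv2.resize(a,(560,440),interpolation=cv2.INTER_CUBIC)[:440],cv2.resize(b,(240,327),interpolation=cv2.INTER_CUBIC) if 0 else cv2.copyMakeBorder(cv2.resize(b,(240,327)),0,113,0,0,cv2.BORDER_CONSTANT)])[:,:,::-1])
E
```

```text
(no output)
```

View pics/crop.png

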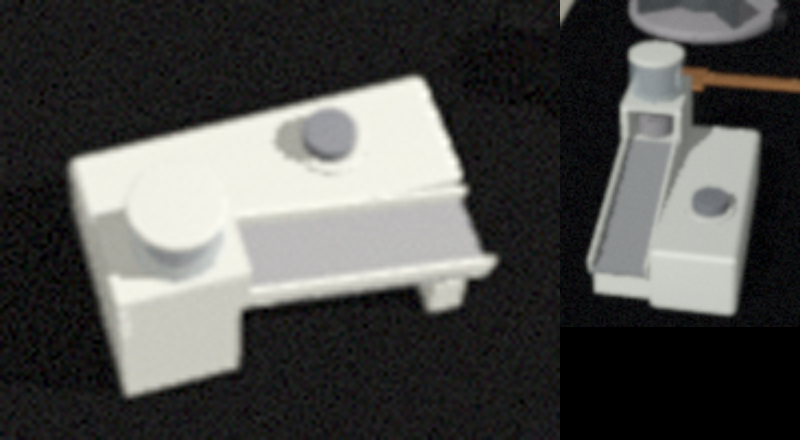

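The crop shows, in full-image pixels: scene button (302.4,203.4), tube top (264,222), chute end (338.7,227). Side button (289.2,231.7), tube top (264.5,166.1), chute end (248.4,264.7).

```bash
python3 - <<'E'
import pickle;from h import *
np.set_printoptions(precision=4,suppress=True)
o,d=pickle.load(open("d0.pkl","rb"));S,Q=d["scene"],d["side"]
P={}
for n,p,q,z,m in(("btn",(302.4,203.4),(289.2,231.7),.084,(-.035,.045)),("tube",(264,222),(264.5,166.1),.175,(.04,-.076)),("end",(338.7,227),(248.4,264.7),.04,(.04,.12))):
    print(n,onz(S,*p,z),onz(Q,*q,z),*tri(S,p,Q,q))
    P[n]=((onz(S,*p,z)+onz(Q,*q,z))/2)[:2],np.array(m)
A=np.array([v[0] for v in P.values()]);M=np.array([v[1] for v in P.values()])
a,m=A-A.mean(0),M-M.mean(0)
yaw=np.arctan2((m[:,0]*a[:,1]-m[:,1]*a[:,0]).sum(),(m*a).sum())
R=np.array([[np.cos(yaw),-np.sin(yaw)],[np.sin(yaw),np.cos(yaw)]])
t=A.mean(0)-R@M.mean(0);print("yaw deg",np.degrees(yaw),"t",t,"res",A-(M@R.T+t))
for k in((-.035,.045),(.04,.045),(.0025,.045)):print(k,R@k+t)
E
```

```text
btn [0.5374 0.0803 0.084 ] [0.529  0.0915 0.084 ] [0.5312 0.082  0.0763] 0.003575642115213678
tube [ 0.6056 -0.0437  0.175 ] [ 0.596  -0.0279  0.175 ] [ 0.5996 -0.0429  0.167 ] 0.003306933125279884
end [0.6103 0.1556 0.04  ] [0.6059 0.1545 0.04  ] [0.6078 0.1552 0.0393] 0.004313838747750636
yaw deg -2.3645794949127574 t [0.5645 0.0393] res [[ 0.0018  0.0001]
 [-0.0005  0.0024]
 [-0.0013 -0.0026]]
(-0.035, 0.045) [0.5314 0.0857]
(0.04, 0.045) [0.6063 0.0826]
(0.0025, 0.045) [0.5689 0.0842]
```

>>> {"op": "servo_tool", "data": {
  "motion": [
    [0.33, 1, -1.3, 1, -3],
    [0.33, 4, -5, 2, -10],
    [0.33, 7.5, -9.3, 2, -18],
    [0.33, 11.2, -13.8, 2, -27],
    [0.33, 15, -18.5, 2, -36],
    [0.33, 19, -23.3, 2, -45],
    [0.33, 22.7, -28, 2, -54],
    [0.33, 26.4, -32.6, 2, -63],
    [0.33, 30, -37, 2, -71],
    [0.33, 33, -40.8, 2, -78],
    [0.33, 34.7, -42.9, 2, -82],
    [0.33, 35.2, -43.5, 2, -83],
    [0.33, 35.2, -43.5, 2, -83],
    [0.33, 35.2, -43.5, 2, -83]
  ]
}}

```text
time_s: 1.9
ee_pos: [0.569, 0.0709, 0.425]
eef_rot: [3.141, -0.0, 1.288]
force: [-0.2, 0.0, -0.3]
grip_width: 0.0632
grip_force: 0.0
```

```bash
python3 - <<'E'
from station import ctrl
import cv2,pickle
o=ctrl.get_obs();d={n:ctrl.camera(n) for n in("wrist","scene","side")}
pickle.dump((o,d),open("d1.pkl","wb"));print(o["time_s"],o["ee_pos"],o["eef_rot"],o["grip_width"],o["force"])
cv2.imwrite("pics/w1.png",d["wrist"]["image"][:,:,::-1])
E
```

```text
1.9 [0.56904732 0.07086641 0.4249892 ] [ 3.14136191e+00 -1.65254346e-04  1.28773467e+00] 0.06315895593029669 [-0.23568981  0.01654019 -0.26145406]
```

View pics/w1.png

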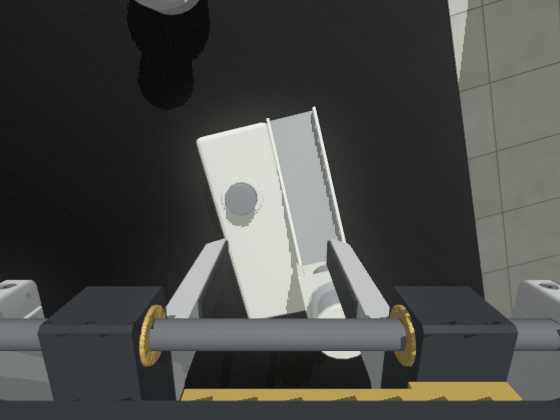

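The wrist view shows the button top at (240,198), the chute floor end corners at (270,122) and (313,111), and the deck's front corners at (200,139) and (266,124). The fingertips are at about (221,242) and (336,242).

```bash
python3 - <<'E'
import pickle;from h import *
from scipy.spatial.transform import Rotation as Ro
np.set_printoptions(precision=4,suppress=True)
o,d=pickle.load(open("d1.pkl","rb"));W=d["wrist"]
T=np.eye(4);T[:3,:3]=Ro.from_euler("xyz",o["eef_rot"]).as_matrix();T[:3,3]=o["ee_pos"];C=T@W["hand_eye"]
import cv2
im=W["image"].astype(int)
m=((im.max(2)<165)&(im.max(2)>80)).astype(np.uint8);m[:,:200]=0;m[:170]=0;m[230:]=0;m[:,268:]=0
n,l,s,c=cv2.connectedComponentsWithStats(m);k=1+s[1:,4].argmax();print("btn blob",c[k],s[k])
pts=[((240,198),.084,(-.035,.045)),((270,122),.04,(.015,.12)),((313,111),.04,(.065,.12)),((200,140),.068,(-.07,.12)),((266,124.5),.068,(.012,.12))]
A=np.array([onz(W,*p,z,C)[:2] for p,z,_ in pts]);M=np.array([m for *_,m in pts])
a,mm=A-A.mean(0),M-M.mean(0)
yaw=np.arctan2((mm[:,0]*a[:,1]-mm[:,1]*a[:,0]).sum(),(mm*a).sum())
R=np.array([[np.cos(yaw),-np.sin(yaw)],[np.sin(yaw),np.cos(yaw)]]);t=A.mean(0)-R@M.mean(0)
print(A,"\nyaw",np.degrees(yaw),"t",t,"\nres",A-(M@R.T+t))
b,c=R@(-.033,.040)+t,R@(.040,.022)+t
ang=np.degrees(np.arctan2(*(c-b)[::-1]));cur=np.degrees(o["eef_rot"][2])-90
print("btn,chute",b,c,"mid",(b+c)/2,"shift cm",((b+c)/2-o["ee_pos"][:2])*100,"turn",ang-cur,"spacing",np.linalg.norm(b-c))
for y in(-.0378,.0378):
    p=np.linalg.inv(C)@T@np.array([0,y,.199,1]);print("tip px",W["cx"]+W["fx"]*p[0]/-p[2],W["cy"]+W["fy"]*p[1]/p[2])
E
```

```text
btn blob [240.2098 203.6541] [ 225  182   33   45 1139]
[[0.5306 0.0862]
 [0.5843 0.1547]
 [0.6354 0.1524]
 [0.5059 0.1573]
 [0.5798 0.1527]] 
yaw -3.4820544377859837 t [0.5634 0.0357] 
res [[-0.0006  0.0035]
 [-0.0014  0.0001]
 [-0.0002  0.0009]
 [ 0.0051 -0.0025]
 [-0.0029 -0.0021]]
btn,chute [0.5329 0.0776] [0.6047 0.0552] mid [0.5688 0.0664] shift cm [-0.0237 -0.4444] turn -1.1152348996389065 spacing 0.07518643494673763
tip px 219.15059215515754 253.22343347968416
tip px 337.02636862833793 253.1233419515912
```

>>> {"op": "servo_tool", "data": {
  "motion": [
    [0.33, 0, -0.3, -1, -1],
    [0.33, 0, -0.3, -4, -1],
    [0.33, 0, -0.3, -7, -1],
    [0.33, 0, -0.3, -10, -1],
    [0.33, 0, -0.3, -12, -1],
    [0.33, 0, -0.3, -12.7, -1],
    [0.33, 0, -0.3, -12.7, -1]
  ]
}}

```text
time_s: 2.92
ee_pos: [0.5696, 0.0671, 0.2975]
eef_rot: [-3.141, 0.0, 1.269]
force: [-0.5, -0.2, 0.1]
grip_width: 0.0628
grip_force: 0.0
```

```bash
python3 - <<'E'
from station import ctrl
import cv2,pickle
o=ctrl.get_obs();d={n:ctrl.camera(n) for n in("wrist","scene","side")}
pickle.dump((o,d),open("d2.pkl","wb"));print(o["time_s"],o["ee_pos"],o["eef_rot"],o["grip_width"],o["force"])
a=cv2.resize(d["scene"]["image"][160:285,210:370],(512,400),interpolation=cv2.INTER_CUBIC);b=cv2.resize(d["side"]["image"][130:290,210:325],(288,400),interpolation=cv2.INTER_CUBIC)
cv2.imwrite("pics/c2.png",cv2.hconcat([a,b])[:,:,::-1]);cv2.imwrite("pics/w2.png",d["wrist"]["image"][:,:,::-1])
E
```

```text
2.925 [0.56960197 0.06710833 0.29754317] [-3.14122174e+00  1.28604078e-04  1.26854196e+00] 0.06276114762716731 [-0.48231999 -0.2173681   0.1297097 ]
```

View pics/c2.png

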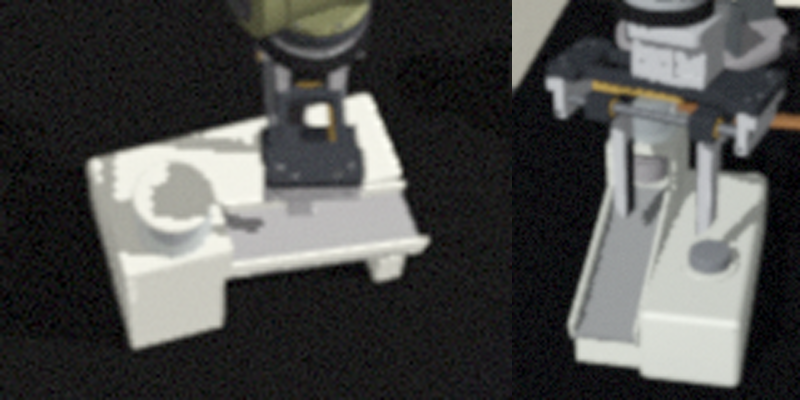

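View pics/w2.png

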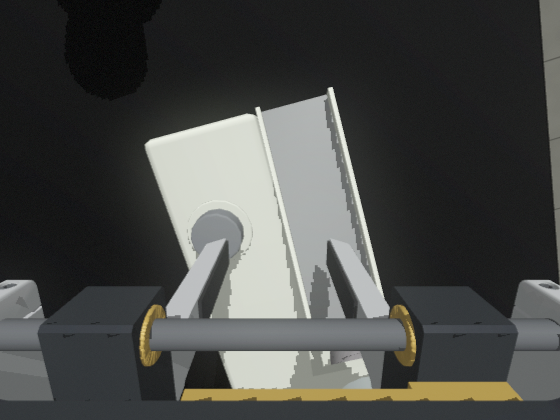

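The wrist view shows the button centred near (217,237) with its front edge at row 211, and the left tip over it at about (220,253). The right tip, at (336,253), is between the chute walls. The side view confirms both.

```bash
python3 - <<'E'
import pickle;from h import *
from scipy.spatial.transform import Rotation as Ro
np.set_printoptions(precision=4,suppress=True)
o,d=pickle.load(open("d2.pkl","rb"));W=d["wrist"]
T=np.eye(4);T[:3,:3]=Ro.from_euler("xyz",o["eef_rot"]).as_matrix();T[:3,3]=o["ee_pos"];C=T@W["hand_eye"]
for n,p,z in(("btn",(217.5,237),.084),("btnfront",(219,211),.084),("endL",(263,114),.04),("endR",(329,97),.04)):print(n,onz(W,*p,z,C))
print("tips",T@[0,.0377,.199,1],T@[0,-.0377,.199,1])
E
```

```text
btn [0.5317 0.0848 0.084 ]
btnfront [0.5391 0.1018 0.084 ]
endL [0.5849 0.1542 0.04  ]
endR [0.6354 0.151  0.04  ]
tips [0.6055 0.0559 0.0985 1.    ] [0.5335 0.0783 0.0986 1.    ]
```

>>> {"op": "servo_tool", "data": {
  "motion": [
    [0.33, 0, 0, -0.7, 0],
    [0.33, 0, 0, -1.3, 0],
    [0.33, 0, 0, -1.6, 0],
    [0.33, 0, 0, -1.9, 0],
    [0.33, 0, 0, -2.2, 0],
    [0.33, 0, 0, -2.4, 0],
    [0.33, 0, 0, -2.4, 0],
    [0.33, 0, 0, -2.4, 0],
    [0.33, 0, 0, -2.4, 0],
    [0.33, 0, 0, -2.4, 0],
    [0.33, 0, 0, -2.4, 0],
    [0.33, 0, 0, -2.4, 0]
  ]
}}

```text
time_s: 4.58
ee_pos: [0.5696, 0.0671, 0.2736]
eef_rot: [-3.142, -0.0, 1.269]
force: [-2.4, 0.1, 4.8]
grip_width: 0.063
grip_force: 2.4
```

```bash
python3 - <<'E'
from station import ctrl
import cv2,pickle
o=ctrl.get_obs();d={n:ctrl.camera(n) for n in("wrist","scene","side")}
pickle.dump((o,d),open("d3.pkl","wb"));print(o["time_s"],o["ee_pos"],o["eef_rot"],o["grip_width"],o["force"],o["grip_force"])
a=cv2.resize(d["wrist"]["image"][180:400,200:420],(400,400),interpolation=cv2.INTER_CUBIC);b=cv2.resize(d["side"]["image"][130:290,210:325],(400,556),interpolation=cv2.INTER_CUBIC)
cv2.imwrite("pics/c3.png",cv2.hconcat([cv2.copyMakeBorder(a,0,156,0,0,cv2.BORDER_CONSTANT),b])[:,:,::-1])
E
```

```text
4.575 [0.56961626 0.06709944 0.27364314] [-3.14155142e+00 -2.81618333e-05  1.26864706e+00] 0.06295939081087171 [-2.37057693  0.08799753  4.7921514 ] 2.3503133025951684
```

View pics/c3.png

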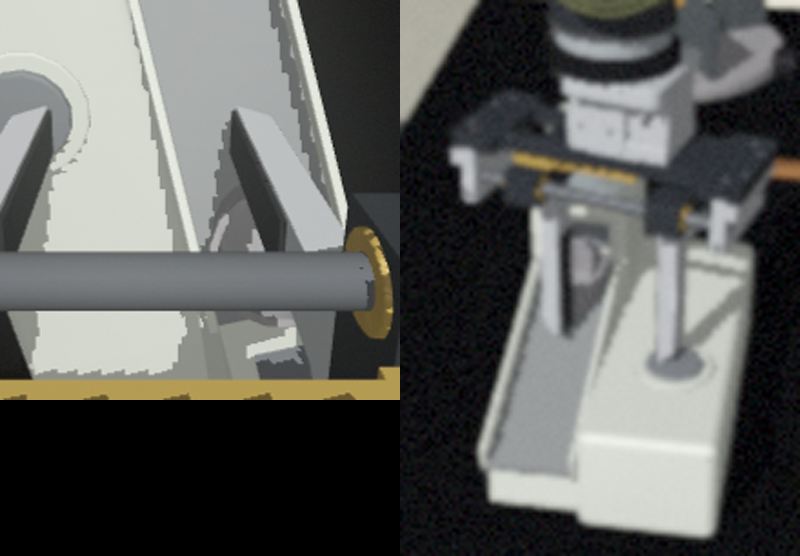

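In the wrist crop, a cup-shaped rim sits behind the chute finger at about (245,250). In the side view it is just uphill of the finger, at (587,262). I need a closer look to see whether it is upright.

```bash
python3 - <<'E'
import cv2,pickle
o,d=pickle.load(open("d3.pkl","rb"))
a=cv2.resize(d["wrist"]["image"][225:395,300:400],(353,600),interpolation=cv2.INTER_CUBIC);b=cv2.resize(d["side"]["image"][170:240,235:285],(428,600),interpolation=cv2.INTER_CUBIC)
im=cv2.hconcat([a,b]);im=(255*(im/255.)**.6).astype('uint8')
cv2.imwrite("pics/c4.png",im[:,:,::-1])
E
```

```text
(no output)
```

View pics/c4.png

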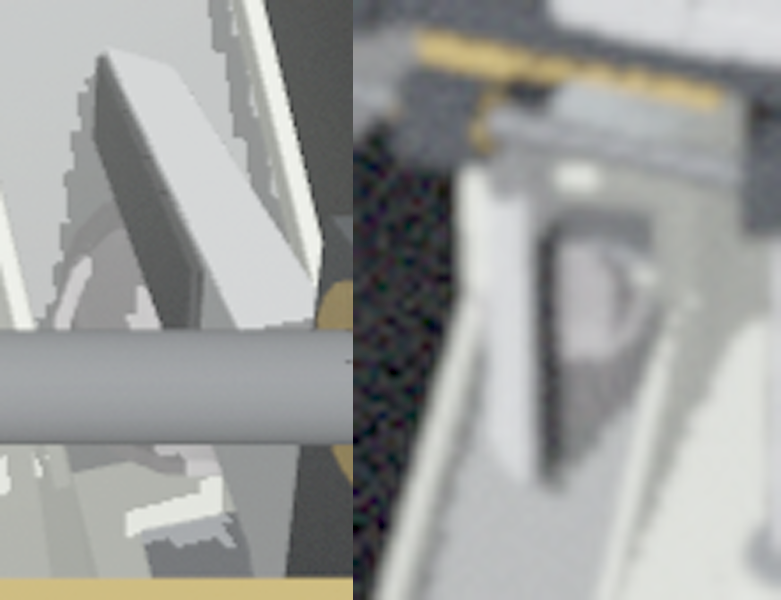

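In the close-up, the wrist view shows the pod rim as a nearly full circle: about 72 px tall, centred near (349,322) in the full image. That is what an upright 44 mm rim should look like. In the side view its mouth is an ellipse about 14 px tall, centred near (260,205). I'll check its position, then let time pass and confirm nothing moves.

>>> {"op": "servo_tool", "data": {
  "motion": [
    [0.33, 0, 0, 0, 0],
    [0.33, 0, 0, 0, 0],
    [0.33, 0, 0, 0, 0],
    [0.33, 0, 0, 0, 0],
    [0.33, 0, 0, 0, 0],
    [0.33, 0, 0, 0, 0],
    [0.33, 0, 0, 0, 0],
    [0.33, 0, 0, 0, 0]
  ]
}}

```text
time_s: 5.72
ee_pos: [0.5696, 0.0671, 0.2736]
eef_rot: [3.142, 0.0, 1.269]
force: [-2.7, -0.9, 3.9]
grip_width: 0.0631
grip_force: 2.3
```

```bash
python3 - <<'E'
import pickle;from h import *
from station import ctrl
from scipy.spatial.transform import Rotation as Ro
np.set_printoptions(precision=4,suppress=True)
o,d=pickle.load(open("d3.pkl","rb"));W,Q=d["wrist"],d["side"]
T=np.eye(4);T[:3,:3]=Ro.from_euler("xyz",o["eef_rot"]).as_matrix();T[:3,3]=o["ee_pos"];C=T@W["hand_eye"]
W=dict(W,camera_from_world=np.linalg.inv(C))
c,g=tri(W,(349,322),Q,(260.1,205));print("rim tri",c,g,"on z=.1",onz(W,349,322,.1),"left/top/bottom",onz(W,314,322,.1),onz(W,349,286,.1),onz(W,349,358,.1))
tip=(T@[0,.0377,.199,1])[:2]
yaw=np.radians(-3.2);R=np.array([[np.cos(yaw),-np.sin(yaw)],[np.sin(yaw),np.cos(yaw)]]);t=np.array([.5317,.0848])-R@(-.035,.045)
for p in(c[:2],onz(W,349,322,.1)[:2],tip):print("disp frame",R.T@(p-t))
w=ctrl.camera("wrist")["image"].astype(int);s=ctrl.camera("side")["image"].astype(int)
print("change",abs(w-d["wrist"]["image"])[225:395,300:400].mean(),abs(s-Q["image"])[170:240,235:285].mean(),abs(s-Q["image"])[300:,:200].mean())
E
```

```text
rim tri [0.5991 0.0285 0.1068] 0.00031777940019780124 on z=.1 [0.5996 0.0234 0.1   ] left/top/bottom [0.58   0.0296 0.1   ] [0.6052 0.0463 0.1   ] [ 0.5936 -0.0013  0.1   ]
disp frame [ 0.0355 -0.0074]
disp frame [ 0.0362 -0.0125]
disp frame [0.0404 0.0203]
change 0.7258823529411764 2.1633333333333336 3.9479305555555557
```

The pod is upright and resting against the finger. Its rim centre is about 30 mm uphill of the finger and at the expected height, and nothing moved between the two looks.

```bash
python3 -c "
from station import ctrl
print(ctrl.hand_in())"
```

```text
the job is handed in; nothing more can be done
None
```

One finger pressed the button and the ejected pod is trapped upright on the open chute against the other finger; it was standing still when I handed the job in at about 6 s, with no verdict returned.

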